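Click an ink cartridge into its dock

TASK

Take the ink cartridge that stands on the bench and push it down into the open bay of the dock, blue-striped side to the dock's blue edge, until it clicks past the sprung ball and stays held by itself. Feel for the click and ease off: do not ram it on or crush the soft bumper under it. Let go, and leave the other things on the bench alone.

Things in the scene. Friction and masses are not known exactly. Their poses are not given: they have to be found in the camera images.
- cartridge: Black ink cartridge standing upright and loose, 28 (x) x 56 (y) x 122 (z) mm, 0.1 to 0.16 kg. Origin: centre of its underside, z up. Its +y side has a blue stripe (blue mark on top too), a notch 6 mm deep from 39 to 51 mm above the underside, and a bevel on the lowest 8 mm. The -y side is plain, with brass contacts. Take it across its 28 mm width (along its x) in the top 25 mm.
- dock: Grey dock screwed to the bench on a dark plate 86 x 112 x 5 mm; housing 47 (x) x 89 (y) x 88 mm high, open at the top. Origin: on the bench under the bay's centre, z up. Its +y wall is thick, has a blue top edge and holds the sprung ball. Ball and bumper are set together at a height that differs each time and is not reported: clicked home, the cartridge's underside is 9 to 33 mm above the bench.
- bay_mouth (a point): Centre of the bay at the top of the housing, 88 mm above the bench; axes as the dock's. The bay is upright, 31 (x) x 57.4 (y) mm below a 45 degree lead-in 5.5 mm wide and deep all round. The cartridge goes straight down, axes parallel to the dock's (+y side to the blue edge).
- ball (a joint): Sprung ball, 9 mm, its centre 44 mm above the top of the bumper, standing 4 mm out of the bay's +y wall: how far it is pushed back, m. 0 = fully out (before the cartridge comes, and once in the notch); 1.8 to 4 mm while the foot slides past. The bevel takes 5 to 12 N downward, then the flat some 30 mm of lighter sliding, then it drops into the notch and draws the cartridge down.
- bumper (a joint): Soft sprung bumper on which the cartridge's underside rests when home: how far it is pressed down, m. 0 = free, 0.003 = crushed flat. The foot meets it some 5 mm after the ball begins to drop; it then resists by 8 N per mm (18 N at 2.3 mm, too much).
- label_roll: White label roll, 66 mm across, 60 mm high, standing loose; bystander. Origin: centre of its underside.
- rubber_stamp: Wooden rubber stamp, 27 x 52 x 77 mm, standing loose; bystander. Origin: centre of its underside.
- ink_pad: Grey steel ink pad, 65 x 99 x 19 mm, lying loose; bystander. Origin: centre of its underside.
- kraft_box: Small kraft paper box, 50 x 66 x 46 mm, standing loose; bystander. Origin: centre of its underside.
- tape_measure: Yellow pocket tape measure, 68 x 71 x 35 mm, lying loose; bystander. Origin: centre of its underside.
There are look-alikes about, which are no part of the job. Several things look just like the cartridge: the one meant starts nearest to the robot's base.

How it is judged:
By the outcome, as a careful person would: the job done as asked, in the order asked, and still so for the second after the job is handed in, with the robot touching nothing.
It also fails if it takes over 69 s, if anything falls off the work surface, if the arm or the gripper's body presses on something with over 40 N, if the wrist force passes 120 N, or if a joint passes its speed limit or range.

ROBOT

A 6-joint arm with a two-finger parallel gripper is mounted at the origin on a cart in front of the work surface, level with it; the furniture and walls round the work are solid. World frame = base frame: x ahead of the robot, y to its left, z up, the work surface at z = 0. Lengths are in m, angles in degrees, forces in N, time in s.
With the tool pointing down it reaches from about 0.225 to 0.875 m from the base axis. Payload 3.4 kg.
Tool frame: the origin (TCP) lies between the finger pads; the fingertips stand 14 mm ahead of it and the grasp point (between the pads) lies 5 mm behind it (bot.finger_overhang is the distance from the TCP to the fingertips, in m); z points along the fingers, y is the direction in which the jaws open and shut (so a half turn about z gives the same grasp; the last joint's range is limited). The gripper opens to 85 mm and grips with 20 to 120 N. Pads are 22 mm wide; open, the fingers measure 114 mm over their backs; the gripper's body (76 mm by 85 mm) begins 54 mm behind the grasp point. The pads swing forward as they close: fully open they stand 13 mm farther back than shut.
Start: joints at [69.901, 15.808, 86.224, -0, 77.962, -6.933], TCP at [0.131, 0.56, 0.245] pointing down, gripper open.
Joint ranges: [-165.64, 165.64], [-43.16, 119.46], [12.63, 154.43], [-67.54, 247.53], [6.08, 155.33], [-154.97, 154.97]. Speed limits (degrees/s): [147.25, 147.25, 180, 180, 180, 180].

INTERFACE

Orientations are given as a 3x3 rotation matrix whose columns are the frame's x, y, z axes.
In Python, from bench import bot gives the robot as it stands.
- The arm moves only by the tool carry_out, never from a script. Its argument "deltas" is a list of rows, each a list of 3 entries, a list of its own where there are three numbers: the shift along the tool's x, y, z in cm, then the turn, a rotation vector about the tool's x, y, z in degrees, then the finger opening in cm, from 0 to 8.54. A call has 1 to 20 rows; each row shifts and turns the commanded pose from where the row before left it, along the tool's axes as they then stand; what a row does not reach is not made up. A row lasts 1/8 s, in which the tool goes at most 62.5 mm and 10.7 degrees, less where a joint would pass 70% of its speed; a pose out of reach is approached as far as the arm can. A call is refused whole if a number of a shift passes 6.25 or a number of a turn 10.7, either way. A call with a gripper value outside its range is refused whole. The fingers move at their own pace and stop on an object; "grip_force" is the grip in N (left out, the last holds). Time passes only in rows, so rows that do not move let the fingers close. It gives the time, the measured TCP pose, the force and the opening at its end, in the units of the state.
- bot.get_obs(): the state, without advancing time (a new reading comes with each control period).
- bot.get_image(name): name is "scene" or "top" or "wrist"; returns the picture (420x560x3 uint8, red, green, blue); there is no depth.
- bot.camera_model(name): a dict with "fx", "fy", "cx", "cy" (pixels), "R" (3x3) and "t" (3): a world point X has camera coordinates R X + t. Camera axes: x right, y down, z forward; pixel columns grow to the right and rows downward; lengths in m; the calibration is good to about 2 mm. A picture is of the moment at which its call begins: read the wrist's pose just before it. camera_model takes no time and is no camera call; for the wrist camera it gives the pose at the moment of the call.
- bot.finish_job(): hands the job in, once; it reports no verdict.
The state is a dict: "clock": time; "joint_positions": joint angles; "dq": joint speeds; "joint_torque": joint torques, N m; "tool_pos": TCP position; "ee_rot": TCP orientation; "ft_force": force on the tool from outside, world axes, zero at the start; "torque": the same for the moment, N m; "width": finger opening in m.
Only numpy, scipy, OpenCV 4.12 (cv2) and the standard library are available. Lean on these libraries where they do the work, as an engineer would, in place of code of your own. Each camera call takes 0.05 s, during which the arm holds its last target.

## Working session

There is one attempt and no reset: what is moved stays moved. The work goes in short steps, Python scripts to look and compute and a tool call to move; the robot and the scene stay as the last step left them, time stands still between calls to the robot, and variables do not carry over. Pictures are saved under pics/ and viewed, and the job is handed in when it is done.

Besides the shell and the picture viewer there is one more tool, called after ">>>" by a JSON object that holds its "method" and its "body". carry_out: Moves the arm, as the interface text tells. Its arguments: {"type":"object","properties":{"deltas":{"type":"array"},"grip_force":{"type":"number"}},"required":["deltas"]}

```bash
mkdir -p pics; ls
python3 - <<'E'
from bench import bot
import cv2,numpy as np
np.set_printoptions(precision=4,suppress=True)
print(bot.get_obs(), bot.finger_overhang)
for n in ["scene","top","wrist"]:
    m=bot.camera_model(n); print(n,m)
    cv2.imwrite(f"pics/{n}0.png",bot.get_image(n)[:,:,::-1])
E
```

```text
pics
{'clock': 0.0, 'joint_positions': array([69.9027, 15.8504, 86.2975,  0.0011, 77.9642, -6.9331]), 'dq': array([-0.0064,  0.0845, -0.071 ,  0.0135,  0.0052, -0.0151]), 'joint_torque': array([ -0.003 , -41.6773, -24.5804,  -0.0003,   0.0111,  -0.    ]), 'tool_pos': array([0.1308, 0.5594, 0.2444]), 'ee_rot': array([[-0.9737,  0.2277, -0.0007],
       [ 0.2277,  0.9737, -0.0018],
       [ 0.0003, -0.0019, -1.    ]]), 'ft_force': array([-0.2413, -0.3145,  0.0875]), 'torque': array([0.0173, 0.0095, 0.0099]), 'width': 0.08540156052979683} 0.014
scene {'fx': 389.8210420455288, 'fy': 389.8210420455288, 'cx': 273.62062845167605, 'cy': 204.65558059461821, 'R': array([[ 0.798 , -0.6026,  0.0138],
       [-0.2896, -0.4034, -0.868 ],
       [ 0.5286,  0.6886, -0.4964]]), 't': array([-0.4461,  0.1956,  0.8367])}
top {'fx': 433.9070955689312, 'fy': 433.9070955689312, 'cx': 280.00648486031275, 'cy': 210.0708333051692, 'R': array([[ 0.0194, -0.9997,  0.0132],
       [-0.9836, -0.0214, -0.1792],
       [ 0.1795, -0.0095, -0.9837]]), 't': array([-0.0326,  0.5316,  1.0582])}
wrist {'fx': 359.5515564360489, 'fy': 359.5515564360489, 'cx': 275.26396566470055, 'cy': 208.24219403081995, 'R': array([[ 0.2291,  0.9734, -0.0022],
       [ 0.9359, -0.2197,  0.2753],
       [ 0.2675, -0.0651, -0.9614]]), 't': array([-0.5739, -0.0353,  0.3789])}
```

View pics/scene0.png

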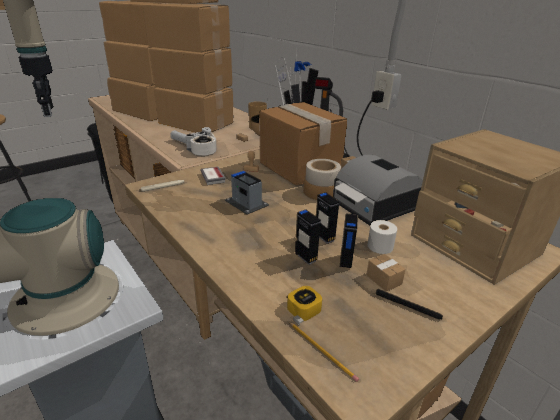

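View pics/top0.png

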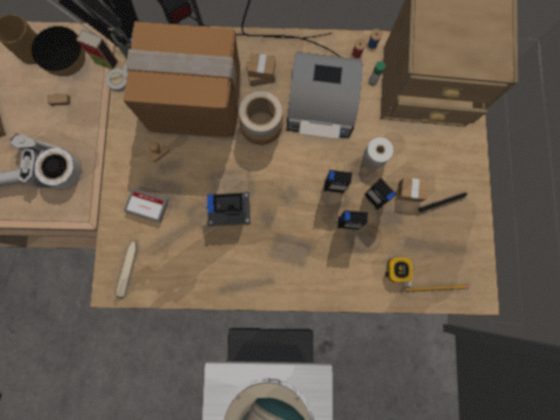

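View pics/wrist0.png

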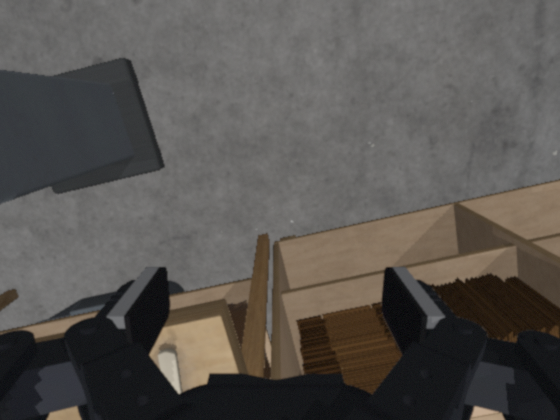

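Run:
```python
import cv2,numpy as np
t=cv2.imread("pics/top0.png"); s=cv2.imread("pics/scene0.png")
cv2.imwrite("pics/c1.png",np.hstack([cv2.resize(t[160:250,310:410],None,fx=4,fy=4,interpolation=2),cv2.resize(t[170:260,180:280],None,fx=4,fy=4,interpolation=2)]))
cv2.imwrite("pics/c2.png",np.hstack([cv2.resize(s[180:280,280:380],None,fx=4,fy=4,interpolation=2),cv2.resize(s[145:245,200:300],None,fx=4,fy=4,interpolation=2)]))
```

```text
(no output)
```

View pics/c1.png

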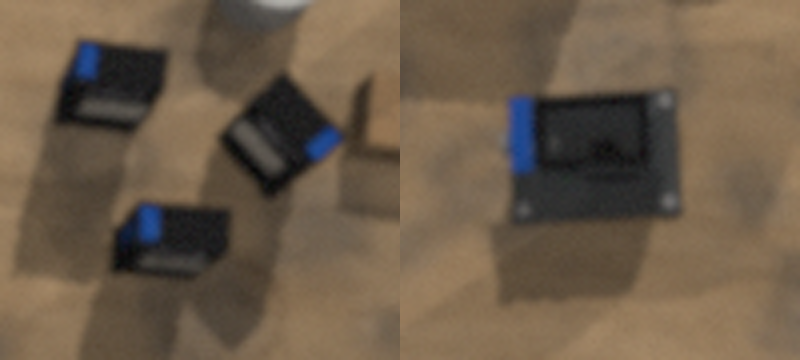

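View pics/c2.png

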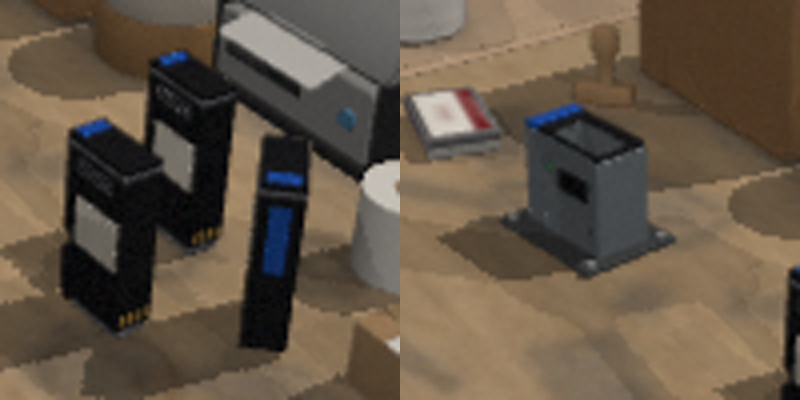

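```bash
cat > h.py <<'E'
from bench import bot
import cv2,numpy as np
np.set_printoptions(precision=4,suppress=True)
def unproj(m,u,v,z):
    d=np.array([(u-m['cx'])/m['fx'],(v-m['cy'])/m['fy'],1.]); R=np.array(m['R']);t=np.array(m['t'])
    c=-R.T@t; d=R.T@d; return c+d*(z-c[2])/d[2]
def proj(m,X):
    p=np.atleast_2d(X)@np.array(m['R']).T+np.array(m['t']); return np.c_[m['cx']+m['fx']*p[:,0]/p[:,2],m['cy']+m['fy']*p[:,1]/p[:,2]]
def box(c,yaw,sx,sy,z0,z1):
    a=np.radians(yaw);R=np.array([[np.cos(a),-np.sin(a)],[np.sin(a),np.cos(a)]])
    q=np.array([[-1,-1],[1,-1],[1,1],[-1,1]])*[sx/2,sy/2]@R.T+np.array(c)
    return np.r_[np.c_[q,np.full(4,z0)],np.c_[q,np.full(4,z1)]]
def draw(im,m,B,col=(0,255,0),s=1,off=(0,0)):
    p=(proj(m,B)-off)*s
    for i,j in [(0,1),(1,2),(2,3),(3,0),(4,5),(5,6),(6,7),(7,4),(0,4),(1,5),(2,6),(3,7)]:
        cv2.line(im,tuple(int(round(a)) for a in p[i]),tuple(int(round(a)) for a in p[j]),col,1)
E
python3 - <<'E'
from h import *
m=bot.camera_model("top")
for n,px in dict(cart=[(140,205),(230,210),(225,250),(135,247)],n2=[(80,42),(168,48),(150,95),(75,85)]).items():
    for p in px: print(n,unproj(m,310+p[0]/4,160+p[1]/4,.122))
for p in [(512,97),(650,95),(648,170),(512,173)]: print('dock',unproj(m,180+(p[0]-400)/4,170+p[1]/4,.088))
for p in [(510,97),(678,92),(680,215),(515,220)]: print('plate',unproj(m,180+(p[0]-400)/4,170+p[1]/4,.005))
E
```

```text
cart [ 0.5193 -0.1758  0.122 ]
cart [ 0.5174 -0.2294  0.122 ]
cart [ 0.4932 -0.226   0.122 ]
cart [ 0.4939 -0.1726  0.122 ]
n2 [ 0.6187 -0.1401  0.122 ]
n2 [ 0.6162 -0.1935  0.122 ]
n2 [ 0.5867 -0.1823  0.122 ]
n2 [ 0.5919 -0.1371  0.122 ]
dock [0.5608 0.1571 0.088 ]
dock [0.5639 0.0721 0.088 ]
dock [0.5169 0.0717 0.088 ]
dock [0.5132 0.1548 0.088 ]
plate [0.5787 0.1718 0.005 ]
plate [0.5846 0.0601 0.005 ]
plate [0.5018 0.0562 0.005 ]
plate [0.4961 0.1644 0.005 ]
```

Run:
```python
from h import *
o=bot.get_obs();m=bot.camera_model("wrist");R=np.array(m['R']);c=-R.T@m['t'];T=o['ee_rot']
print(T.T@(c-o['tool_pos'])); print((R@T))
```

```text
[ 0.0695  0.     -0.1282]
[[-0.0013  1.      0.0006]
 [-0.9613 -0.0011 -0.2754]
 [-0.2754 -0.0009  0.9613]]
```

>>> {"method": "carry_out", "body": {"deltas": [[[0,0,-1],[0,0,9.6],8.5],[[0,0,-1],[0,0,9.6],8.5],[[0,0,-1],[0,0,9.6],8.5],[[0,0,-1],[0,0,9.6],8.5],[[0,0,-1],[0,0,9.6],8.5],[[0,0,-1],[0,0,9.6],8.5],[[0,0,-1],[0,0,9.6],8.5],[[0,0,-1],[0,0,9.6],8.5]]}}

```text
clock: 1.15
tool_pos: [0.1309, 0.5597, 0.3252]
ee_rot: [[0.005, 1.0, -0.0], [1.0, -0.005, -0.001], [-0.001, -0.0, -1.0]]
ft_force: [-0.0, -0.4, -0.2]
width: 0.0852
```

>>> {"method": "carry_out", "body": {"deltas": [[[-3.8,3.4,0.8],[0,0,0],8.5],[[-3.8,3.4,0.8],[0,0,0],8.5],[[-3.8,3.4,0.8],[0,0,0],8.5],[[-3.8,3.4,0.8],[0,0,0],8.5],[[-3.8,3.4,0.8],[0,0,0],8.5],[[-3.8,3.4,0.8],[0,0,0],8.5],[[-3.8,3.4,0.8],[0,0,0],8.5],[[-3.8,3.4,0.8],[0,0,0],8.5],[[-3.8,3.4,0.8],[0,0,0],8.5],[[-3.8,3.4,0.8],[0,0,0],8.5],[[-3.8,3.4,0.8],[0,0,0],8.5],[[-3.8,3.4,0.8],[0,0,0],8.5],[[0,0,0],[0,0,0],5.5],[[0,0,0],[0,0,0],5.5],[[0,0,0],[0,0,0],5.5]]}}

```text
clock: 3.02
tool_pos: [0.5384, 0.1051, 0.2295]
ee_rot: [[-0.002, 1.0, -0.0], [1.0, 0.002, 0.0], [0.0, -0.0, -1.0]]
ft_force: [-0.6, -0.7, 0.8]
width: 0.0553
```

Run:
```python
from h import *
import pickle
m=bot.camera_model("wrist"); im=bot.get_image("wrist")[:,:,::-1]
pickle.dump(m,open("pics/w1.pkl","wb"))
cv2.imwrite("pics/w1.png",im)
o=bot.get_obs();print(o['tool_pos'],o['ee_rot'],o['joint_positions'])
```

```text
[0.5385 0.1052 0.2296] [[-0.0021  1.      0.0002]
 [ 1.      0.0021  0.0004]
 [ 0.0004  0.0002 -1.    ]] [ 3.7701 14.0728 90.9472  0.0204 74.969   3.6448]
```

View pics/w1.png

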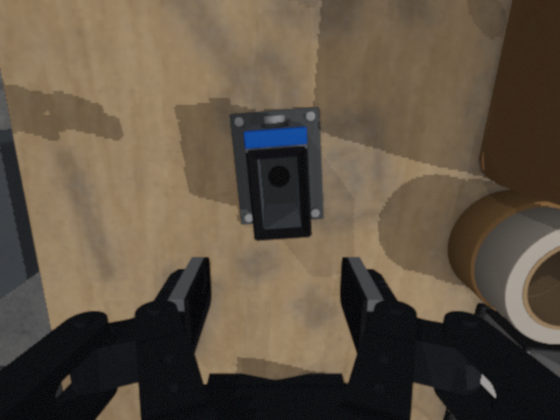

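Run:
```python
import cv2
t=cv2.imread("pics/w1.png")
c=t[95:245,220:340]
cv2.imwrite("pics/c3.png",cv2.resize(c,None,fx=4,fy=4,interpolation=2))
```

```text
(no output)
```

View pics/c3.png

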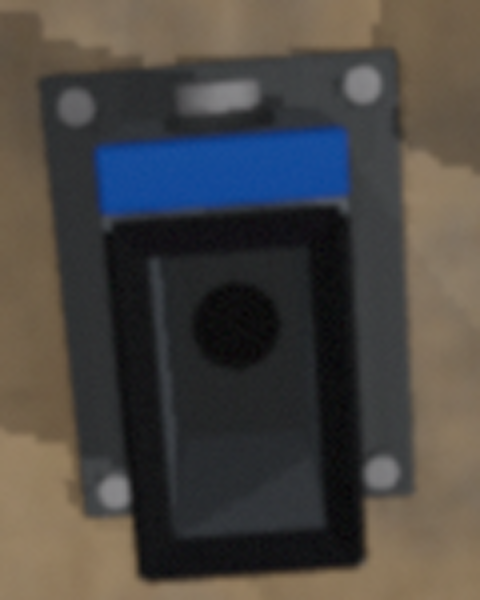

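Run:
```python
from h import *
import pickle
m=pickle.load(open("pics/w1.pkl","rb"))
P={}
for n,p,z in [('bTL',(97,147),.088),('bTR',(347,129),.088),('kTL',(107,222),.088),('kTR',(347,205),.088),('kBR',(365,558),.088),('kBL',(141,580),.088),
 ('iTL',(150,258),.0825),('iTR',(308,247),.0825),('iBR',(325,527),.0825),('iBL',(176,538),.0825),
 ('pTL',(40,78),.005),('pTR',(395,50),.005),('pBR',(412,492),.005),('pBL',(85,517),.005)]:
    P[n]=unproj(m,220+(p[0]-1.5)/4,95+(p[1]-1.5)/4,z); print(n,P[n]*1000)
def yaw(a,b): d=P[b]-P[a]; return np.degrees(np.arctan2(d[1],d[0])),np.linalg.norm(d)*1e3
for a,b in [('bTL','bTR'),('kTL','kTR'),('kBL','kBR'),('iTL','iTR'),('iBL','iBR'),('pTL','pTR'),('pBL','pBR')]: print(a,b,yaw(a,b))
for a,b in [('bTL','kBL'),('bTR','kBR'),('kTL','kBL'),('kTR','kBR'),('iTL','iBL'),('iTR','iBR'),('pTL','pBL'),('pTR','pBR')]:
    y,d=yaw(a,b); print(a,b,y+90,d)
for s in 'kip': print(s,np.mean([P[s+q] for q in('TL','TR','BR','BL')],0))
```

```text
bTL [515.5148 156.3605  88.    ]
bTR [561.3938 159.6183  88.    ]
kTL [517.0562 142.6524  88.    ]
kTR [561.73   145.8202  88.    ]
kBR [567.0136  76.1325  88.    ]
kBL [522.3175  71.4193  88.    ]
iTL [524.7028 135.1405  82.5   ]
iTR [554.9363 137.2643  82.5   ]
iBR [559.3243  80.7625  82.5   ]
iBL [529.2054  78.3878  82.5   ]
pTL [495.1946 166.6751   5.    ]
pTR [579.2295 173.1148   5.    ]
pBR [587.2709  63.7449   5.    ]
pBL [503.0338  56.9095   5.    ]
bTL bTR (np.float64(4.06163570904017), np.float64(45.99454120509274))
kTL kTR (np.float64(4.0560538252951295), np.float64(44.78593914681196))
kBL kBR (np.float64(6.01954975681159), np.float64(44.94396374526965))
iTL iTR (np.float64(4.018257574319516), np.float64(30.308076145907094))
iBL iBR (np.float64(4.5080212546214), np.float64(30.212342897594585))
pTL pTR (np.float64(4.382079880636346), np.float64(84.28131804525323))
pBL pBR (np.float64(4.639078484271935), np.float64(84.51393363628398))
bTL kBL 4.578898041535851 85.21311243151439
bTR kBR 3.851056799575005 83.67467666353897
kTL kBL 4.224175039819656 71.42708577040459
kTR kBR 4.335797808220349 69.88770696690848
iTL iBL 4.536273740351788 56.93098902882415
iTR iBR 4.440735267812471 56.67195124662713
pTL pBL 4.085004711273115 110.04518087675811
pTR pBR 4.20506469297888 109.66514145558978
k [0.542 0.109 0.088]
i [0.542  0.1079 0.0825]
p [0.5412 0.1151 0.005 ]
```

>>> {"method": "carry_out", "body": {"deltas": [[[-5.1,-0.5,-0.2],[0,0,0],5.5],[[-5.1,-0.5,-0.2],[0,0,0],5.5],[[-5.1,-0.5,-0.2],[0,0,0],5.5],[[-5.1,-0.5,-0.2],[0,0,0],5.5],[[-5.1,-0.5,-0.2],[0,0,0],5.5],[[-5.0,-0.5,0],[0,0,0],5.5],[[0,0,0],[0,0,0],5.5],[[0,0,0],[0,0,0],5.5]]}}

```text
clock: 4.08
tool_pos: [0.5093, -0.1998, 0.2394]
ee_rot: [[-0.001, 1.0, 0.0], [1.0, 0.001, 0.001], [0.001, 0.0, -1.0]]
ft_force: [-0.5, 0.1, -0.7]
width: 0.055
```

Run:
```python
from h import *
import pickle
m=bot.camera_model("wrist"); im=bot.get_image("wrist")[:,:,::-1]
pickle.dump(m,open("pics/w2.pkl","wb"))
cv2.imwrite("pics/w2.png",im)
c=im[60:260,200:340]
cv2.imwrite("pics/c4.png",cv2.resize(c,None,fx=3,fy=3,interpolation=2))
o=bot.get_obs();print(o['tool_pos'],o['ee_rot'],o['joint_positions'])
```

```text
[ 0.5094 -0.1994  0.2395] [[-0.0019  1.      0.0002]
 [ 1.      0.0019  0.0008]
 [ 0.0008  0.0002 -1.    ]] [-28.6926  13.5953  90.1741   0.0465  76.245  -28.8112]
```

View pics/w2.png

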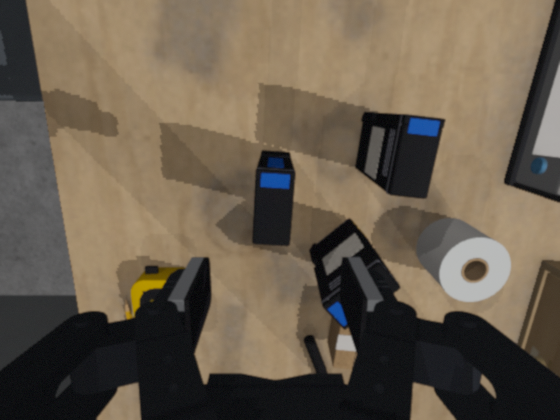

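View pics/c4.png

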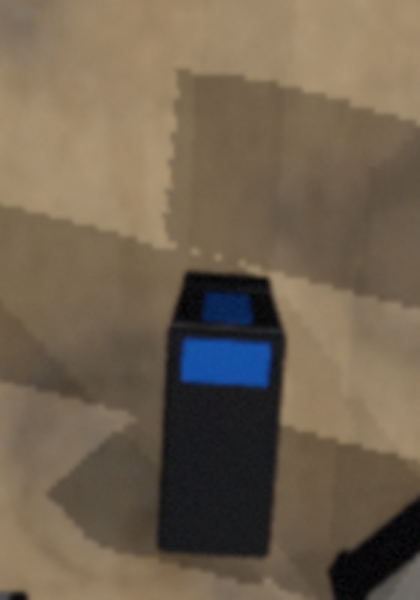

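Run:
```python
from h import *
import pickle
m=pickle.load(open("pics/w2.pkl","rb"))
Q=[]
for p in [(168,328),(286,330),(268,555),(158,552)]:
    Q.append(unproj(m,200+(p[0]-1)/3,60+(p[1]-1)/3,.122)); print(Q[-1]*1000)
Q=np.array(Q); print(Q.mean(0)); 
d=(Q[0]+Q[1]-Q[2]-Q[3]);print(np.degrees(np.arctan2(-d[0],d[1])),np.linalg.norm(d)/2)
d=(Q[1]-Q[0]);print(np.degrees(np.arctan2(d[1],d[0])),np.linalg.norm(d)); d=Q[2]-Q[3];print(np.degrees(np.arctan2(d[1],d[0])),np.linalg.norm(d))
for p in [(312,248),(350,222),(330,305),(362,112),(402,115),(390,190)]: print('nb',p,unproj(m,*p,.122)*1000)
# foot edge of +y side
for p in [(188,273),(265,276)]: print(unproj(m,200+p[0]/3,60+p[1]/3,.0)*1000)
```

```text
[ 496.0528 -172.1793  122.    ]
[ 523.1693 -172.6498  122.    ]
[ 519.5964 -228.0551  122.    ]
[ 492.7692 -227.2677  122.    ]
[ 0.5079 -0.2     0.122 ]
-3.5508414963132764 0.055353119470787956
-0.9940294414667616 0.02712057725915867
-1.6810926514732265 0.02683874607800168
nb (312, 248) [ 536.5046 -230.6785  122.    ]
nb (350, 222) [ 563.2512 -210.6117  122.    ]
nb (330, 305) [ 551.6765 -277.8351  122.    ]
nb (362, 112) [ 566.8257 -134.2455  122.    ]
nb (402, 115) [ 593.4099 -136.1715  122.    ]
nb (390, 190) [ 589.9259 -187.0407  122.    ]
[ 496.6838 -174.6874    0.    ]
[ 522.8053 -175.7075    0.    ]
```

>>> {"method": "carry_out", "body": {"deltas": [[[-0.06,-0.15,2],[0,0,2.1],4.8],[[0,0,2.5],[0,0,0],4.8],[[0,0,2.5],[0,0,0],4.8],[[0,0,2],[0,0,0],4.8],[[0,0,1.5],[0,0,0],4.8],[[0,0,1.2],[0,0,0],4.8],[[0,0,1],[0,0,0],4.8],[[0,0,0.8],[0,0,0],4.8],[[0,0,0],[0,0,0],4.8],[[0,0,0],[0,0,0],4.8]], "grip_force": 30}}

```text
clock: 5.38
tool_pos: [0.5082, -0.2017, 0.1046]
ee_rot: [[0.036, 0.999, 0.001], [0.999, -0.036, -0.0], [-0.0, 0.001, -1.0]]
ft_force: [0.0, -0.5, 0.3]
width: 0.048
```

Run:
```python
from h import *
im=bot.get_image("wrist")[:,:,::-1]
s=bot.get_image("scene")[:,:,::-1]
cv2.imwrite("pics/w3.png",np.hstack([im[:,100:460],cv2.resize(s[140:280,260:400],(420,420),interpolation=2)]))
o=bot.get_obs();print(o['tool_pos'],o['ee_rot'],o['ft_force'])
```

```text
[ 0.5082 -0.2017  0.1047] [[ 0.0362  0.9993  0.0009]
 [ 0.9993 -0.0362 -0.0004]
 [-0.0004  0.0009 -1.    ]] [-1.1214 -0.5845  0.3387]
```

View pics/w3.png

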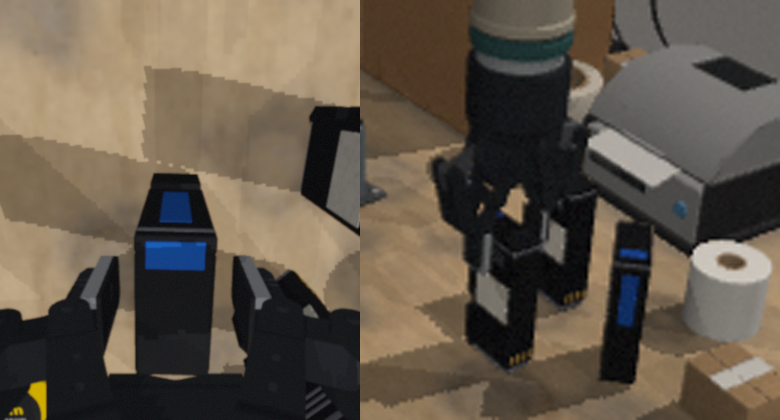

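>>> {"method": "carry_out", "body": {"deltas": [[[0,0,0],[0,0,0],3.0],[[0,0,0],[0,0,0],2.5],[[0,0,0],[0,0,0],2.2],[[0,0,0],[0,0,0],2.0],[[0,0,0],[0,0,0],2.0],[[0,0,0],[0,0,0],2.0]], "grip_force": 60}}

```text
clock: 6.22
tool_pos: [0.5082, -0.2017, 0.1048]
ee_rot: [[0.036, 0.999, 0.001], [0.999, -0.036, -0.0], [-0.0, 0.001, -1.0]]
ft_force: [-0.8, -0.5, 5.4]
width: 0.0267
```

>>> {"method": "carry_out", "body": {"deltas": [[[0,0,-0.5],[0,0,0],2.0],[[0,0,-1],[0,0,0],2.0],[[0,0,-2],[0,0,0],2.0],[[0,0,-2.5],[0,0,0],2.0],[[0,0,-2.5],[0,0,0],2.0],[[0,0,-2.5],[0,0,0],2.0],[[0,0,-2],[0,0,0],2.0],[[0,0,-1],[0,0,0],2.0],[[0,0,0],[0,0,0],2.0],[[0,0,0],[0,0,0],2.0]]}}

```text
clock: 7.48
tool_pos: [0.5074, -0.2012, 0.2433]
ee_rot: [[0.036, 0.999, -0.002], [0.999, -0.036, 0.001], [0.001, -0.002, -1.0]]
ft_force: [-0.5, 0.4, -1.3]
width: 0.0271
```

Run:
```python
from h import *
import pickle
m=bot.camera_model("wrist");im=bot.get_image("wrist")[:,:,::-1]
pickle.dump(m,open("pics/w4.pkl","wb"))
cv2.imwrite("pics/w4.png",im)
s=bot.get_image("scene")[:,:,::-1]
cv2.imwrite("pics/v4.png",np.hstack([im[:,100:460],cv2.resize(s[100:240,240:380],(420,420),interpolation=2)]))
o=bot.get_obs();print(o['tool_pos'],o['ee_rot'],o['ft_force'],o['torque'])
```

```text
[ 0.5075 -0.2012  0.2432] [[ 0.0361  0.9993 -0.0018]
 [ 0.9993 -0.0361  0.0011]
 [ 0.001  -0.0018 -1.    ]] [-0.2624  0.7963 -2.599 ] [ 0.0069 -0.0188 -0.0014]
```

View pics/v4.png

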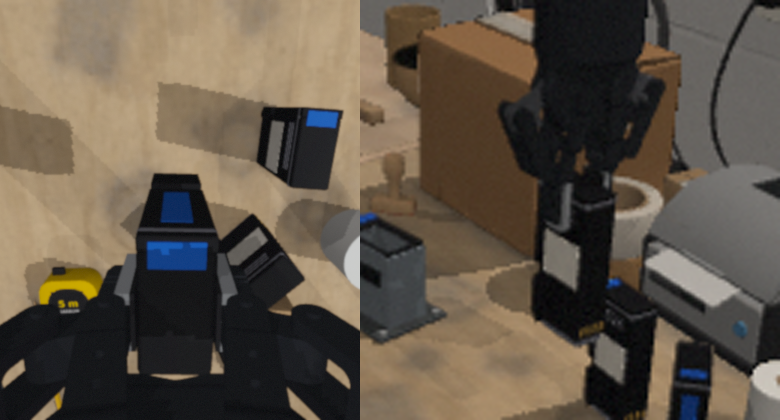

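```bash
python3 - <<'E'
import cv2
t=cv2.imread("pics/w4.png")
cv2.imwrite("pics/c5.png",cv2.resize(t[165:385,215:340],None,fx=4,fy=4,interpolation=2)[:, :])
E
python3 -c "
import cv2;a=cv2.imread('pics/c5.png');import numpy as np
cv2.imwrite('pics/c5.png',np.hstack([a[:440],a[440:]])[:, :1000][:, :])
b=cv2.imread('pics/c5.png');print(b.shape);cv2.imwrite('pics/c5.png',cv2.resize(b,(800,352)))"
```

```text
(440, 1000, 3)
```

View pics/c5.png

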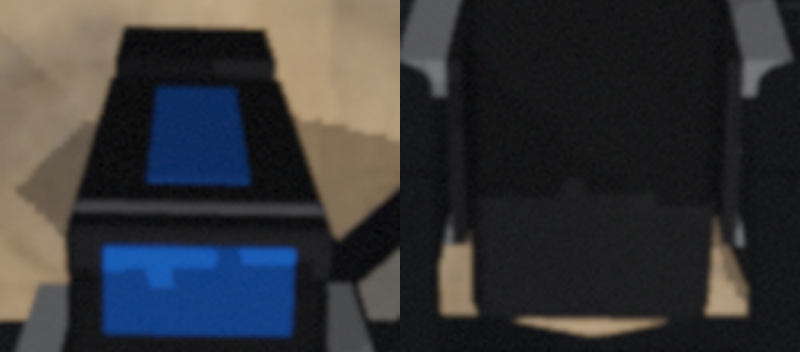

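Run:
```python
from h import *
import pickle
m=pickle.load(open("pics/w4.pkl","rb"))
L=.1384
tcp=np.array([.5075,-.2012,.2432])
def u(p,z): 
    return unproj(m,215+(p[0]%400-1.1)/3.2,165+(110 if p[0]>=400 else 0)+(p[1]-1.1)/3.2,z)
T=np.array([u(p,.122+L) for p in [(69,213),(329,214),(708,316),(475,315)]])
print(T*1000, T.mean(0)-tcp)
for i,j in [(0,1),(3,2),(3,0),(2,1)]:
    d=T[j]-T[i]; print(np.degrees(np.arctan2(d[1],d[0])),np.linalg.norm(d))
F=np.array([u(p,.008+L) for p in [(125,28),(268,31)]]); print(F*1000,F.mean(0)-tcp)
F=np.array([u(p,.051+L) for p in [(117,78),(275,80)]]); print(F*1000,F.mean(0)-tcp)
```

```text
[[ 496.1041 -170.5815  260.4   ]
 [ 522.7044 -171.6642  260.4   ]
 [ 519.9919 -227.2803  260.4   ]
 [ 493.0503 -226.1861  260.4   ]] [0.0005 0.0023 0.0172]
-2.330754727221298 0.026622309229245928
-2.3257518765355907 0.026963860908669608
86.85644310665882 0.05568839061628208
87.20782452257703 0.055682238480313666
[[ 494.9104 -172.3959  146.4   ]
 [ 523.2039 -174.0454  146.4   ]] [ 0.0016  0.028  -0.0968]
[[ 496.1727 -172.7199  189.4   ]
 [ 521.7792 -173.9978  189.4   ]] [ 0.0015  0.0278 -0.0538]
```

>>> {"method": "carry_out", "body": {"deltas": [[[2,0.15,0],[0,0,0],2.0],[[4,0.3,0],[0,0,0],2.0],[[5,0.37,0],[0,0,0],2.0],[[5,0.37,0],[0,0,0],2.0],[[5,0.37,0],[0,0,0],2.0],[[5,0.37,0],[0,0,0],2.0],[[3.5,0.27,0],[0,0,0],2.0],[[1.4,0.1,0],[0,0,0],2.0],[[0,0,0],[0,0,-3.4],2.0],[[0,0,0],[0,0,-3.4],2.0],[[0,0,1],[0,0,0],2.0],[[0,0,1],[0,0,0],2.0],[[0,0,0.8],[0,0,0],2.0],[[0,0,0],[0,0,0],2.0],[[0,0,0],[0,0,0],2.0]]}}

```text
clock: 9.45
tool_pos: [0.5422, 0.1064, 0.2164]
ee_rot: [[-0.082, 0.997, 0.0], [0.997, 0.082, 0.0], [0.0, 0.0, -1.0]]
ft_force: [0.0, 0.0, -0.8]
width: 0.0272
```

Run:
```python
from h import *
import pickle
m=bot.camera_model("wrist");im=bot.get_image("wrist")[:,:,::-1]
pickle.dump(m,open("pics/w5.pkl","wb"))
cv2.imwrite("pics/w5.png",im)
s=bot.get_image("scene")[:,:,::-1]
cv2.imwrite("pics/s5.png",s)
cv2.imwrite("pics/c6.png",np.hstack([cv2.resize(im[110:260,210:340],None,fx=3.5,fy=3.5,interpolation=2),cv2.resize(s[130:230,190:254],(336,525),interpolation=2)]))
o=bot.get_obs();print(o['tool_pos'],o['ee_rot'],o['ft_force'],o['torque'])
```

```text
[0.5424 0.1065 0.2166] [[-0.0824  0.9966  0.0008]
 [ 0.9966  0.0824  0.0002]
 [ 0.0001  0.0009 -1.    ]] [-0.2001  0.218  -1.8882] [-0.0259 -0.0472 -0.0153]
```

View pics/c6.png

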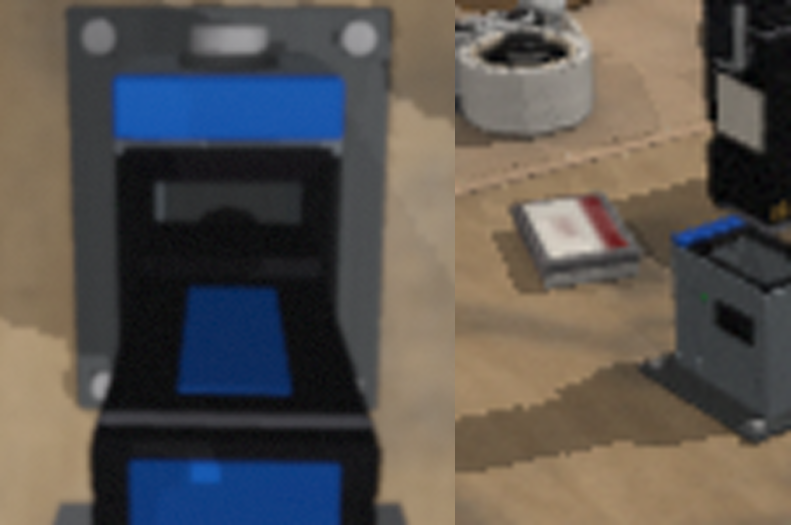

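Run:
```python
import cv2,numpy as np
im=cv2.imread("pics/w5.png")[130:250,225:330].astype(float)
im=np.clip((im/255)**0.45*255,0,255); im=np.clip((im-40)*1.5,0,255).astype(np.uint8)
cv2.imwrite("pics/c7.png",cv2.resize(im,None,fx=5,fy=5,interpolation=2))
```

```text
(no output)
```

View pics/c7.png

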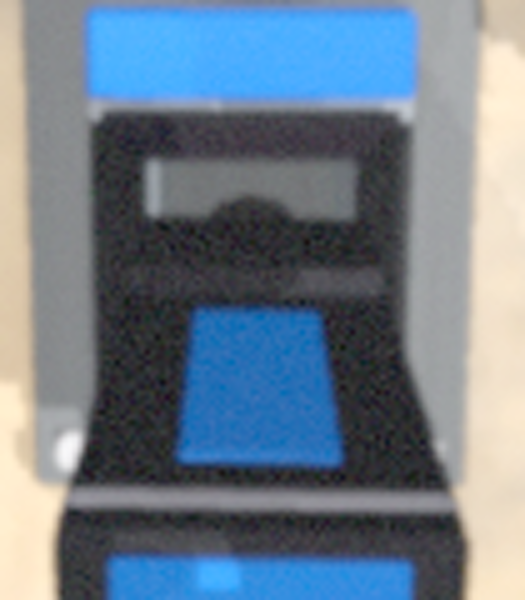

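Run:
```python
from h import *
import pickle
m=pickle.load(open("pics/w5.pkl","rb"))
tcp=np.array([.5424,.1065,0])
def u(p,z): return unproj(m,225+(p[0]-2)/5,130+(p[1]-2)/5,z)
a=np.radians(4.3);ex=np.array([np.cos(a),np.sin(a),0]);ey=np.array([-np.sin(a),np.cos(a),0])
B0=np.array([.5418,.1080,0])
for n,p,z in [('bayL',(145,190),.0825),('bayR',(358,190),.0825),('bay+y L',(148,158),.0825),('bay+y R',(355,158),.0825),('foot+y L',(180,220),.1198),('foot+y R',(330,220),.1198),('ledgeL',(133,283),.151),('ledgeR',(386,283),.151),
 ('upL',(128,265),.163),('rimL',(95,115),.088),('rimR',(410,115),.088),('blueL',(88,8),.088),('blueR',(416,8),.088),('topL',(70,500),.2338),('topR',(458,503),.2338),('plateL',(22,5),.005),('plateR',(473,5),.005)]:
    d=u(p,z)-B0; print(n, 'along x %.2f y %.2f mm'%(1e3*d@ex,1e3*d@ey))
```

```text
bayL along x -15.48 y 23.96 mm
bayR along x 15.81 y 24.15 mm
bay+y L along x -14.99 y 28.68 mm
bay+y R along x 15.27 y 28.86 mm
foot+y L along x -8.85 y 26.48 mm
foot+y R along x 10.14 y 26.59 mm
ledgeL along x -12.79 y 25.23 mm
ledgeR along x 15.06 y 25.40 mm
upL along x -12.47 y 29.79 mm
rimL along x -22.14 y 35.60 mm
rimR along x 22.64 y 35.87 mm
blueL along x -22.84 y 50.50 mm
blueR along x 23.03 y 50.78 mm
topL along x -11.49 y 29.16 mm
topR along x 13.81 y 29.11 mm
plateL along x -42.53 y 45.21 mm
plateR along x 40.93 y 45.71 mm
```

>>> {"method": "carry_out", "body": {"deltas": [[[0.12,-0.1,0.5],[0,0,0],2.0],[[0,0,0.7],[0,0,0],2.0],[[0,0,0.6],[0,0,0],2.0],[[0,0,0],[0,0,0],2.0],[[0,0,0],[0,0,0],2.0]]}}

```text
clock: 10.18
tool_pos: [0.5411, 0.1076, 0.1983]
ee_rot: [[-0.083, 0.997, 0.0], [0.997, 0.083, 0.0], [0.0, 0.0, -1.0]]
ft_force: [-0.3, -0.3, -2.0]
width: 0.0271
```

Run:
```python
from h import *
import pickle
m=bot.camera_model("wrist");im=bot.get_image("wrist")[:,:,::-1]
pickle.dump(m,open("pics/w6.pkl","wb"))
cv2.imwrite("pics/w6.png",im)
s=bot.get_image("scene")[:,:,::-1]
cv2.imwrite("pics/s6.png",s)
def st(im):
    im=im.astype(float);im=np.clip((im/255)**0.45*255,0,255); return np.clip((im-40)*1.5,0,255).astype(np.uint8)
cv2.imwrite("pics/c8.png",np.hstack([cv2.resize(st(im[130:240,225:320]),None,fx=5,fy=5,interpolation=2),cv2.resize(st(s[160:220,225:263]),(300,550),interpolation=2)]))
o=bot.get_obs();print(o['tool_pos'],o['ee_rot'],o['ft_force'],o['torque'])
```

```text
[0.5412 0.1076 0.1985] [[-0.0825  0.9966  0.0005]
 [ 0.9966  0.0825  0.0001]
 [ 0.0001  0.0005 -1.    ]] [-0.9926 -0.5435 -1.3055] [-0.0453 -0.0155  0.0072]
```

View pics/c8.png

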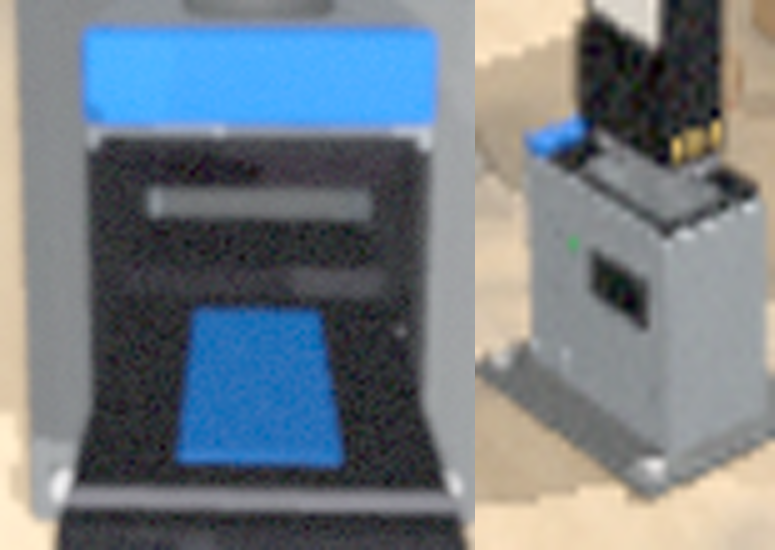

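Run:
```python
from h import *
import pickle
m=pickle.load(open("pics/w6.pkl","rb"))
def u(p,z): return unproj(m,225+(p[0]-2)/5,130+(p[1]-2)/5,z)
a=np.radians(4.3);ex=np.array([np.cos(a),np.sin(a),0]);ey=np.array([-np.sin(a),np.cos(a),0])
B0=np.array([.5418,.1080,0]);zu=.1985-.1048;print(zu)
for n,p,z in [('bay+y L',(147,188),.0825),('bay+y R',(372,188),.0825),('foot+y L',(180,219),zu+.008),('foot+y R',(330,219),zu+.008),('ledgeL',(134,270),zu+.039),('ledgeR',(386,270),zu+.039),
 ('rimL',(88,137),.088),('rimR',(430,137),.088),('blueL',(84,27),.088),('blueR',(436,27),.088),('topL',(68,497),zu+.122),('topR',(460,499),zu+.122)]:
    d=u(p,z)-B0; print(n, 'along x %.2f y %.2f mm'%(1e3*d@ex,1e3*d@ey))
```

```text
0.0937
bay+y L along x -15.22 y 28.55 mm
bay+y R along x 15.54 y 28.74 mm
foot+y L along x -9.95 y 27.85 mm
foot+y R along x 9.03 y 27.97 mm
ledgeL along x -13.78 y 27.89 mm
ledgeR along x 13.94 y 28.07 mm
rimL along x -22.65 y 36.24 mm
rimR along x 22.69 y 36.52 mm
blueL along x -22.90 y 50.57 mm
blueR along x 23.00 y 50.86 mm
topL along x -12.71 y 30.61 mm
topR along x 12.85 y 30.64 mm
```

>>> {"method": "carry_out", "body": {"deltas": [[[0.02,0,0.3],[0,0,0],2.0],[[0,0,0.3],[0,0,0],2.0],[[0,0,0.3],[0,0,0],2.0],[[0,0,0.2],[0,0,0],2.0],[[0,0,0],[0,0,0],2.0]]}}

```text
clock: 10.9
tool_pos: [0.5408, 0.1078, 0.1871]
ee_rot: [[-0.083, 0.997, -0.0], [0.997, 0.083, 0.0], [0.0, -0.0, -1.0]]
ft_force: [-0.2, -0.6, -1.1]
width: 0.0272
```

>>> {"method": "carry_out", "body": {"deltas": [[[0,0,0.15],[0,0,0],2.0],[[0,0,0.15],[0,0,0],2.0],[[0,0,0.1],[0,0,0],2.0]]}}

```text
clock: 11.28
tool_pos: [0.5409, 0.1078, 0.1832]
ee_rot: [[-0.083, 0.997, -0.0], [0.997, 0.083, 0.0], [0.0, -0.0, -1.0]]
ft_force: [-0.3, 0.2, -2.4]
width: 0.0271
```

>>> {"method": "carry_out", "body": {"deltas": [[[0,0,0.1],[0,0,0],2.0],[[0,0,0.1],[0,0,0],2.0],[[0,0,0.1],[0,0,0],2.0]]}}

```text
clock: 11.65
tool_pos: [0.5411, 0.1078, 0.1803]
ee_rot: [[-0.083, 0.997, 0.0], [0.997, 0.083, 0.0], [0.0, 0.0, -1.0]]
ft_force: [0.8, 1.0, -0.7]
width: 0.0271
```

>>> {"method": "carry_out", "body": {"deltas": [[[0,0,0.1],[0,0,0],2.0],[[0,0,0.1],[0,0,0],2.0],[[0,0,0.1],[0,0,0],2.0]]}}

```text
clock: 12.02
tool_pos: [0.541, 0.1078, 0.1773]
ee_rot: [[-0.083, 0.997, 0.0], [0.997, 0.083, 0.0], [0.0, 0.0, -1.0]]
ft_force: [0.0, -0.4, -1.0]
width: 0.0271
```

>>> {"method": "carry_out", "body": {"deltas": [[[0,0,0.1],[0,0,0],2.0],[[0,0,0.1],[0,0,0],2.0],[[0,0,0.1],[0,0,0],2.0]]}}

```text
clock: 12.4
tool_pos: [0.541, 0.1078, 0.1743]
ee_rot: [[-0.083, 0.997, 0.0], [0.997, 0.083, 0.0], [0.0, 0.0, -1.0]]
ft_force: [-0.3, 0.3, -1.9]
width: 0.0273
```

>>> {"method": "carry_out", "body": {"deltas": [[[0,0,0.1],[0,0,0],2.0],[[0,0,0.1],[0,0,0],2.0],[[0,0,0.1],[0,0,0],2.0]]}}

```text
clock: 12.78
tool_pos: [0.541, 0.1078, 0.1712]
ee_rot: [[-0.083, 0.997, 0.0], [0.997, 0.083, 0.0], [0.0, 0.0, -1.0]]
ft_force: [-0.1, 0.2, 0.2]
width: 0.0275
```

>>> {"method": "carry_out", "body": {"deltas": [[[0,0,0.1],[0,0,0],2.0],[[0,0,0.1],[0,0,0],2.0]]}}

```text
clock: 13.02
tool_pos: [0.541, 0.1078, 0.1692]
ee_rot: [[-0.083, 0.997, 0.0], [0.997, 0.083, 0.0], [0.0, 0.0, -1.0]]
ft_force: [0.5, -0.6, -0.7]
width: 0.0274
```

>>> {"method": "carry_out", "body": {"deltas": [[[0,0,0.1],[0,0,0],2.0],[[0,0,0.1],[0,0,0],2.0]]}}

```text
clock: 13.28
tool_pos: [0.541, 0.1078, 0.1672]
ee_rot: [[-0.083, 0.997, 0.0], [0.997, 0.083, 0.0], [0.0, 0.0, -1.0]]
ft_force: [-0.4, 0.7, -0.5]
width: 0.0271
```

>>> {"method": "carry_out", "body": {"deltas": [[[0,0,0.1],[0,0,0],2.0],[[0,0,0.1],[0,0,0],2.0]]}}

```text
clock: 13.52
tool_pos: [0.5409, 0.1078, 0.1652]
ee_rot: [[-0.083, 0.997, 0.0], [0.997, 0.083, 0.0], [0.0, 0.0, -1.0]]
ft_force: [0.5, 0.5, -1.0]
width: 0.0269
```

>>> {"method": "carry_out", "body": {"deltas": [[[0,0,0.1],[0,0,0],2.0],[[0,0,0.1],[0,0,0],2.0]]}}

```text
clock: 13.78
tool_pos: [0.5409, 0.1078, 0.1632]
ee_rot: [[-0.083, 0.997, 0.0], [0.997, 0.083, 0.0], [0.0, 0.0, -1.0]]
ft_force: [-0.1, 0.8, -0.7]
width: 0.0272
```

>>> {"method": "carry_out", "body": {"deltas": [[[0,0,0.1],[0,0,0],2.0],[[0,0,0.1],[0,0,0],2.0]]}}

```text
clock: 14.02
tool_pos: [0.541, 0.1078, 0.1612]
ee_rot: [[-0.082, 0.997, 0.0], [0.997, 0.082, 0.0], [0.0, 0.0, -1.0]]
ft_force: [0.1, 0.6, -0.7]
width: 0.0271
```

>>> {"method": "carry_out", "body": {"deltas": [[[0,0,0.1],[0,0,0],2.0],[[0,0,0.1],[0,0,0],2.0]]}}

```text
clock: 14.28
tool_pos: [0.5409, 0.1078, 0.1592]
ee_rot: [[-0.082, 0.997, 0.0], [0.997, 0.082, 0.0], [0.0, 0.0, -1.0]]
ft_force: [-0.2, -0.6, -0.5]
width: 0.0269
```

>>> {"method": "carry_out", "body": {"deltas": [[[0,0,0.1],[0,0,0],2.0],[[0,0,0.1],[0,0,0],2.0]]}}

```text
clock: 14.52
tool_pos: [0.541, 0.1077, 0.1573]
ee_rot: [[-0.083, 0.997, 0.0], [0.997, 0.083, -0.0], [-0.0, 0.0, -1.0]]
ft_force: [0.5, -1.4, 0.5]
width: 0.0273
```

>>> {"method": "carry_out", "body": {"deltas": [[[0,0,0.1],[0,0,0],2.0]]}}

```text
clock: 14.65
tool_pos: [0.5411, 0.1074, 0.1565]
ee_rot: [[-0.083, 0.997, 0.0], [0.997, 0.083, -0.001], [-0.001, 0.0, -1.0]]
ft_force: [-0.2, -1.8, 0.6]
width: 0.0271
```

>>> {"method": "carry_out", "body": {"deltas": [[[0,0,0.1],[0,0,0],2.0]]}}

```text
clock: 14.78
tool_pos: [0.5412, 0.1072, 0.1558]
ee_rot: [[-0.083, 0.997, 0.001], [0.997, 0.083, -0.001], [-0.001, 0.001, -1.0]]
ft_force: [-0.3, -2.6, 5.7]
width: 0.0273
```

>>> {"method": "carry_out", "body": {"deltas": [[[0,0,0.1],[0,0,0],2.0]]}}

```text
clock: 14.9
tool_pos: [0.5413, 0.1072, 0.1555]
ee_rot: [[-0.083, 0.997, 0.001], [0.997, 0.083, -0.001], [-0.001, 0.001, -1.0]]
ft_force: [-1.9, -2.5, 10.5]
width: 0.0273
```

>>> {"method": "carry_out", "body": {"deltas": [[[0,0,0.05],[0,0,0],2.0]]}}

```text
clock: 15.02
tool_pos: [0.5413, 0.1072, 0.1554]
ee_rot: [[-0.083, 0.997, 0.002], [0.997, 0.083, -0.001], [-0.001, 0.002, -1.0]]
ft_force: [-2.2, -3.5, 11.2]
width: 0.027
```

>>> {"method": "carry_out", "body": {"deltas": [[[0,0,0.05],[0,0,0],2.0]]}}

```text
clock: 15.15
tool_pos: [0.5414, 0.1071, 0.1553]
ee_rot: [[-0.083, 0.997, 0.002], [0.997, 0.083, -0.001], [-0.002, 0.002, -1.0]]
ft_force: [-2.5, -2.9, 12.7]
width: 0.0273
```

>>> {"method": "carry_out", "body": {"deltas": [[[0,0,0.05],[0,0,0],2.0]]}}

```text
clock: 15.28
tool_pos: [0.5415, 0.1071, 0.1551]
ee_rot: [[-0.083, 0.997, 0.002], [0.997, 0.083, -0.001], [-0.002, 0.002, -1.0]]
ft_force: [-1.9, -2.8, 14.2]
width: 0.0273
```

>>> {"method": "carry_out", "body": {"deltas": [[[0,0,0.05],[0,0,0],2.0]]}}

```text
clock: 15.4
tool_pos: [0.5416, 0.1071, 0.1547]
ee_rot: [[-0.083, 0.997, 0.003], [0.997, 0.083, -0.001], [-0.001, 0.003, -1.0]]
ft_force: [-1.6, -2.5, 11.4]
width: 0.027
```

>>> {"method": "carry_out", "body": {"deltas": [[[0,0,0.05],[0,0,0],2.0]]}}

```text
clock: 15.52
tool_pos: [0.5418, 0.1072, 0.1541]
ee_rot: [[-0.083, 0.997, 0.003], [0.997, 0.083, -0.001], [-0.001, 0.003, -1.0]]
ft_force: [-1.7, -2.8, 11.8]
width: 0.0269
```

Run:
```python
from h import *
im=bot.get_image("wrist")[:,:,::-1]
s=bot.get_image("scene")[:,:,::-1]
def st(im):
    im=im.astype(float);im=np.clip((im/255)**0.45*255,0,255); return np.clip((im-40)*1.5,0,255).astype(np.uint8)
cv2.imwrite("pics/c9.png",np.hstack([cv2.resize(st(im[130:270,215:330]),None,fx=4,fy=4,interpolation=2),cv2.resize(st(s[130:220,220:270]),(311,560),interpolation=2)]))
o=bot.get_obs();print(o['tool_pos'],o['ee_rot'],o['ft_force'],o['torque'])
```

```text
[0.5418 0.1072 0.154 ] [[-0.083   0.9965  0.0032]
 [ 0.9966  0.083  -0.0011]
 [-0.0014  0.0031 -1.    ]] [-2.0329 -2.9475 11.9888] [-0.6187  0.3208  0.0456]
```

View pics/c9.png

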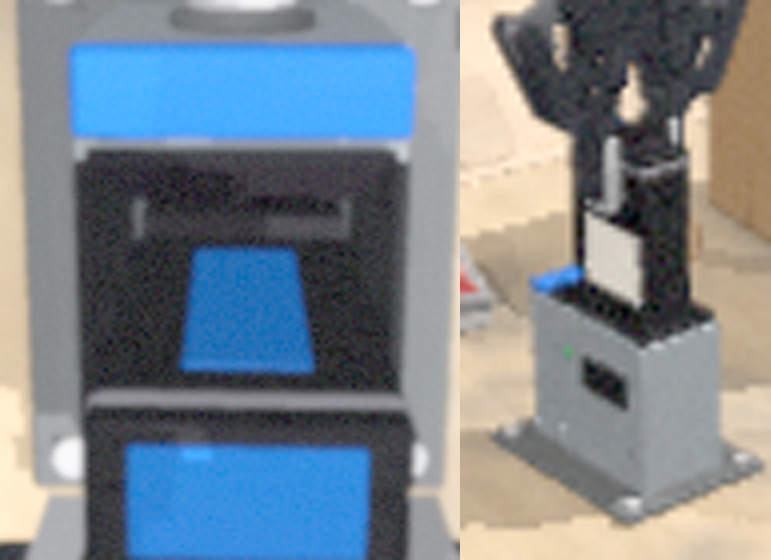

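>>> {"method": "carry_out", "body": {"deltas": [[[0,0,0.07],[0,0,0],2.0]]}}

```text
clock: 15.75
tool_pos: [0.542, 0.1072, 0.1534]
ee_rot: [[-0.083, 0.997, 0.003], [0.997, 0.083, -0.001], [-0.001, 0.003, -1.0]]
ft_force: [-1.5, -2.1, 10.5]
width: 0.0272
```

>>> {"method": "carry_out", "body": {"deltas": [[[0,0,0.07],[0,0,0],2.0]]}}

```text
clock: 15.88
tool_pos: [0.5421, 0.1074, 0.1526]
ee_rot: [[-0.083, 0.997, 0.004], [0.997, 0.083, -0.001], [-0.001, 0.004, -1.0]]
ft_force: [-0.8, -2.5, 9.4]
width: 0.0272
```

>>> {"method": "carry_out", "body": {"deltas": [[[0,0,0.07],[0,0,0],2.0]]}}

```text
clock: 16.0
tool_pos: [0.5421, 0.1074, 0.1515]
ee_rot: [[-0.083, 0.997, 0.004], [0.997, 0.083, -0.001], [-0.001, 0.004, -1.0]]
ft_force: [-0.8, -2.6, 7.4]
width: 0.0273
```

>>> {"method": "carry_out", "body": {"deltas": [[[0,0,0.07],[0,0,0],2.0]]}}

```text
clock: 16.12
tool_pos: [0.5421, 0.1074, 0.1507]
ee_rot: [[-0.083, 0.997, 0.004], [0.997, 0.083, -0.001], [-0.001, 0.004, -1.0]]
ft_force: [-0.0, -2.2, 8.2]
width: 0.0271
```

>>> {"method": "carry_out", "body": {"deltas": [[[0,0,0.1],[0,0,0],2.0],[[0,0,0.1],[0,0,0],2.0],[[0,0,0.1],[0,0,0],2.0]]}}

```text
clock: 16.5
tool_pos: [0.5422, 0.1074, 0.1476]
ee_rot: [[-0.083, 0.997, 0.004], [0.997, 0.083, -0.001], [-0.001, 0.004, -1.0]]
ft_force: [-0.1, -2.8, 5.5]
width: 0.0273
```

>>> {"method": "carry_out", "body": {"deltas": [[[0,0,0.1],[0,0,0],2.0],[[0,0,0.1],[0,0,0],2.0],[[0,0,0.1],[0,0,0],2.0]]}}

```text
clock: 16.88
tool_pos: [0.5422, 0.1074, 0.1445]
ee_rot: [[-0.083, 0.997, 0.004], [0.997, 0.083, -0.001], [-0.001, 0.004, -1.0]]
ft_force: [-0.2, -2.0, 6.8]
width: 0.0274
```

>>> {"method": "carry_out", "body": {"deltas": [[[0,0,0.1],[0,0,0],2.0],[[0,0,0.1],[0,0,0],2.0],[[0,0,0.1],[0,0,0],2.0]]}}

```text
clock: 17.25
tool_pos: [0.5422, 0.1073, 0.1415]
ee_rot: [[-0.083, 0.997, 0.004], [0.997, 0.083, -0.001], [-0.001, 0.004, -1.0]]
ft_force: [-0.2, -2.5, 5.7]
width: 0.0273
```

>>> {"method": "carry_out", "body": {"deltas": [[[0,0,0.1],[0,0,0],2.0],[[0,0,0.1],[0,0,0],2.0],[[0,0,0.1],[0,0,0],2.0]]}}

```text
clock: 17.62
tool_pos: [0.5423, 0.1074, 0.1385]
ee_rot: [[-0.083, 0.997, 0.004], [0.997, 0.083, -0.001], [-0.001, 0.004, -1.0]]
ft_force: [0.1, -3.0, 6.3]
width: 0.0276
```

>>> {"method": "carry_out", "body": {"deltas": [[[0,0,0.1],[0,0,0],2.0],[[0,0,0.1],[0,0,0],2.0],[[0,0,0.1],[0,0,0],2.0]]}}

```text
clock: 18.0
tool_pos: [0.5422, 0.1073, 0.1355]
ee_rot: [[-0.083, 0.997, 0.004], [0.997, 0.083, -0.001], [-0.001, 0.003, -1.0]]
ft_force: [0.3, -3.1, 7.9]
width: 0.027
```

>>> {"method": "carry_out", "body": {"deltas": [[[0,0,0.1],[0,0,0],2.0],[[0,0,0.1],[0,0,0],2.0],[[0,0,0.1],[0,0,0],2.0]]}}

```text
clock: 18.38
tool_pos: [0.5423, 0.1073, 0.1325]
ee_rot: [[-0.083, 0.997, 0.004], [0.997, 0.083, -0.001], [-0.001, 0.003, -1.0]]
ft_force: [-0.1, -3.4, 7.7]
width: 0.0273
```

>>> {"method": "carry_out", "body": {"deltas": [[[0,0,0.1],[0,0,0],2.0],[[0,0,0.1],[0,0,0],2.0]]}}

```text
clock: 18.62
tool_pos: [0.5422, 0.1073, 0.1305]
ee_rot: [[-0.083, 0.997, 0.004], [0.997, 0.083, -0.001], [-0.001, 0.003, -1.0]]
ft_force: [-0.3, -3.0, 6.7]
width: 0.027
```

>>> {"method": "carry_out", "body": {"deltas": [[[0,0,0.1],[0,0,0],2.0],[[0,0,0.1],[0,0,0],2.0]]}}

```text
clock: 18.88
tool_pos: [0.5422, 0.1073, 0.1284]
ee_rot: [[-0.083, 0.997, 0.003], [0.997, 0.083, -0.001], [-0.001, 0.003, -1.0]]
ft_force: [0.3, -2.2, 7.5]
width: 0.0273
```

>>> {"method": "carry_out", "body": {"deltas": [[[0,0,0.1],[0,0,0],2.0],[[0,0,0.1],[0,0,0],2.0]]}}

```text
clock: 19.12
tool_pos: [0.5422, 0.1073, 0.1264]
ee_rot: [[-0.083, 0.997, 0.003], [0.997, 0.083, -0.001], [-0.001, 0.003, -1.0]]
ft_force: [0.4, -4.4, 6.6]
width: 0.027
```

>>> {"method": "carry_out", "body": {"deltas": [[[0,0,0.1],[0,0,0],2.0],[[0,0,0.1],[0,0,0],2.0]]}}

```text
clock: 19.38
tool_pos: [0.5422, 0.1072, 0.1244]
ee_rot: [[-0.083, 0.997, 0.003], [0.997, 0.083, -0.001], [-0.001, 0.003, -1.0]]
ft_force: [0.4, -3.4, 6.5]
width: 0.0274
```

>>> {"method": "carry_out", "body": {"deltas": [[[0,0,0.1],[0,0,0],2.0]]}}

```text
clock: 19.5
tool_pos: [0.5422, 0.1072, 0.1234]
ee_rot: [[-0.083, 0.997, 0.003], [0.997, 0.083, -0.001], [-0.001, 0.003, -1.0]]
ft_force: [-0.2, -3.6, 6.9]
width: 0.0272
```

>>> {"method": "carry_out", "body": {"deltas": [[[0,0,0.1],[0,0,0],2.0]]}}

```text
clock: 19.62
tool_pos: [0.5422, 0.1072, 0.1223]
ee_rot: [[-0.083, 0.997, 0.003], [0.997, 0.083, -0.001], [-0.001, 0.003, -1.0]]
ft_force: [0.2, -3.6, 6.3]
width: 0.0273
```

>>> {"method": "carry_out", "body": {"deltas": [[[0,0,0.1],[0,0,0],2.0]]}}

```text
clock: 19.75
tool_pos: [0.5422, 0.1073, 0.1211]
ee_rot: [[-0.083, 0.997, 0.003], [0.997, 0.083, -0.001], [-0.001, 0.003, -1.0]]
ft_force: [-0.5, -3.0, 1.5]
width: 0.0272
```

>>> {"method": "carry_out", "body": {"deltas": [[[0,0,0.1],[0,0,0],2.0]]}}

```text
clock: 19.88
tool_pos: [0.5418, 0.1074, 0.1193]
ee_rot: [[-0.083, 0.997, 0.002], [0.997, 0.083, -0.001], [-0.001, 0.002, -1.0]]
ft_force: [2.2, -3.1, -0.6]
width: 0.0272
```

>>> {"method": "carry_out", "body": {"deltas": [[[0,0,0.07],[0,0,0],2.0]]}}

```text
clock: 20.0
tool_pos: [0.5408, 0.1078, 0.1175]
ee_rot: [[-0.082, 0.997, -0.001], [0.997, 0.082, 0.0], [0.0, -0.001, -1.0]]
ft_force: [1.4, -1.2, -3.7]
width: 0.0271
```

>>> {"method": "carry_out", "body": {"deltas": [[[0,0,0.04],[0,0,0],2.0]]}}

```text
clock: 20.12
tool_pos: [0.5408, 0.108, 0.1172]
ee_rot: [[-0.082, 0.997, -0.001], [0.997, 0.082, 0.0], [0.001, -0.001, -1.0]]
ft_force: [1.9, -1.3, -3.1]
width: 0.0274
```

>>> {"method": "carry_out", "body": {"deltas": [[[0,0,0.04],[0,0,0],2.0]]}}

```text
clock: 20.25
tool_pos: [0.5408, 0.108, 0.1171]
ee_rot: [[-0.083, 0.997, -0.001], [0.997, 0.083, 0.0], [0.0, -0.001, -1.0]]
ft_force: [2.3, -1.1, -1.9]
width: 0.0272
```

>>> {"method": "carry_out", "body": {"deltas": [[[0,0,0.04],[0,0,0],2.0]]}}

```text
clock: 20.38
tool_pos: [0.5408, 0.108, 0.117]
ee_rot: [[-0.082, 0.997, -0.0], [0.997, 0.082, 0.0], [0.0, -0.0, -1.0]]
ft_force: [0.8, -2.8, -1.7]
width: 0.0271
```

>>> {"method": "carry_out", "body": {"deltas": [[[0,0,0.04],[0,0,0],2.0]]}}

```text
clock: 20.5
tool_pos: [0.5408, 0.108, 0.1168]
ee_rot: [[-0.082, 0.997, -0.0], [0.997, 0.082, 0.0], [0.0, -0.0, -1.0]]
ft_force: [2.4, -0.9, -0.5]
width: 0.027
```

>>> {"method": "carry_out", "body": {"deltas": [[[0,0,0.04],[0,0,0],2.0]]}}

```text
clock: 20.62
tool_pos: [0.5409, 0.1079, 0.1165]
ee_rot: [[-0.082, 0.997, -0.0], [0.997, 0.082, 0.0], [0.0, -0.0, -1.0]]
ft_force: [0.0, -1.4, -0.1]
width: 0.0273
```

>>> {"method": "carry_out", "body": {"deltas": [[[0,0,0.04],[0,0,0],2.0]]}}

```text
clock: 20.75
tool_pos: [0.5409, 0.1079, 0.1161]
ee_rot: [[-0.082, 0.997, -0.0], [0.997, 0.082, 0.0], [0.0, 0.0, -1.0]]
ft_force: [0.6, -1.1, -0.4]
width: 0.0269
```

>>> {"method": "carry_out", "body": {"deltas": [[[0,0,0.04],[0,0,0],2.0],[[0,0,0],[0,0,0],2.0]]}}

```text
clock: 21.0
tool_pos: [0.5409, 0.1079, 0.1156]
ee_rot: [[-0.082, 0.997, -0.0], [0.997, 0.082, 0.0], [0.0, -0.0, -1.0]]
ft_force: [-0.1, -1.4, 0.6]
width: 0.0273
```

>>> {"method": "carry_out", "body": {"deltas": [[[0,0,0.04],[0,0,0],2.0],[[0,0,0],[0,0,0],2.0]]}}

```text
clock: 21.25
tool_pos: [0.5409, 0.1079, 0.1154]
ee_rot: [[-0.082, 0.997, 0.0], [0.997, 0.082, 0.0], [0.0, 0.0, -1.0]]
ft_force: [-0.1, -1.1, 3.2]
width: 0.0271
```

>>> {"method": "carry_out", "body": {"deltas": [[[0,0,0.04],[0,0,0],2.0],[[0,0,0],[0,0,0],2.0]]}}

```text
clock: 21.5
tool_pos: [0.5409, 0.1079, 0.115]
ee_rot: [[-0.082, 0.997, 0.0], [0.997, 0.082, 0.0], [0.0, 0.0, -1.0]]
ft_force: [-1.0, -1.1, 4.2]
width: 0.0274
```

>>> {"method": "carry_out", "body": {"deltas": [[[0,0,-0.06],[0,0,0],2.0],[[0,0,0],[0,0,0],2.0]]}}

```text
clock: 21.75
tool_pos: [0.5409, 0.1079, 0.1153]
ee_rot: [[-0.083, 0.997, 0.0], [0.997, 0.083, 0.0], [0.0, 0.0, -1.0]]
ft_force: [-0.9, -1.0, 3.8]
width: 0.0273
```

>>> {"method": "carry_out", "body": {"deltas": [[[0,0,0],[0,0,0],3.2],[[0,0,0],[0,0,0],4.0],[[0,0,0],[0,0,0],5.0],[[0,0,0],[0,0,0],5.0],[[0,0,0],[0,0,0],5.0]]}}

```text
clock: 22.38
tool_pos: [0.541, 0.1078, 0.1153]
ee_rot: [[-0.082, 0.997, -0.0], [0.997, 0.082, 0.0], [0.0, -0.0, -1.0]]
ft_force: [0.4, 0.7, 1.0]
width: 0.0502
```

>>> {"method": "carry_out", "body": {"deltas": [[[0,0,-1],[0,0,0],5.0],[[0,0,-2],[0,0,0],5.0],[[0,0,-3],[0,0,0],5.0],[[0,0,-3],[0,0,0],5.0],[[0,0,-3],[0,0,0],5.0],[[0,0,-1],[0,0,0],5.0],[[0,0,0],[0,0,0],5.0]]}}

```text
clock: 23.25
tool_pos: [0.5411, 0.1078, 0.2458]
ee_rot: [[-0.082, 0.997, 0.001], [0.997, 0.082, 0.0], [0.0, 0.001, -1.0]]
ft_force: [-0.2, 0.6, -0.0]
width: 0.0501
```

Run:
```python
from h import *
import pickle
m=bot.camera_model("wrist");im=bot.get_image("wrist")[:,:,::-1]
pickle.dump(m,open("pics/w10.pkl","wb"))
s=bot.get_image("scene")[:,:,::-1]; t=bot.get_image("top")[:,:,::-1]
cv2.imwrite("pics/w10.png",im);cv2.imwrite("pics/s10.png",s);cv2.imwrite("pics/t10.png",t)
cv2.imwrite("pics/c10.png",np.hstack([cv2.resize(im,(400,300)),cv2.resize(s[130:220,210:330],(400,300),interpolation=2)]))
o=bot.get_obs();print(o['tool_pos'],o['ft_force'],o['clock'])
```

```text
[0.5401 0.1077 0.2439] [ 0.4994 -0.7092  0.6463] 23.4
```

View pics/c10.png

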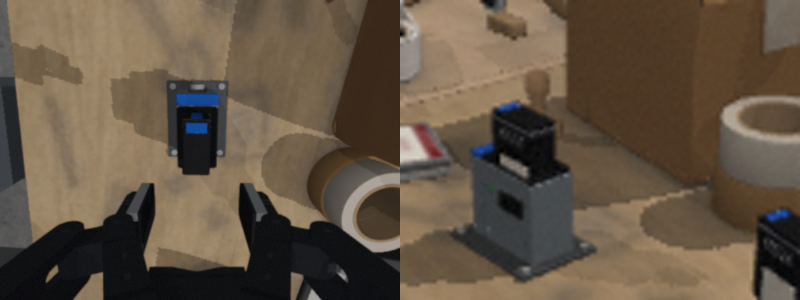

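View pics/s10.png

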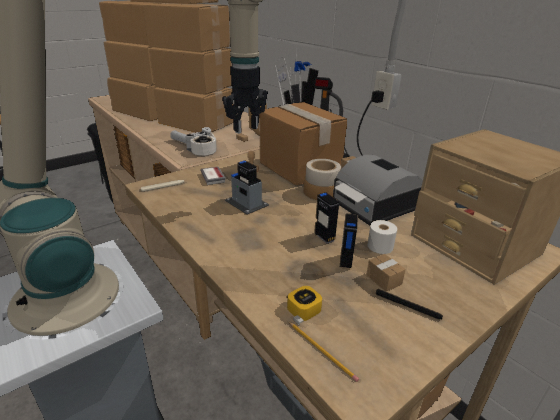

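Run:
```python
from h import *
m=bot.camera_model("scene"); s=cv2.imread("pics/s10.png")
off=np.array([215,150]);S=7
a=cv2.resize(s[150:215,215:270],None,fx=S,fy=S,interpolation=2); b=a.copy()
draw(b,m,box((.5417,.1080),4.3,.028,.056,.010,.132),(0,255,0),S,off-0.0)
c0=np.array([.5417,.1080]);a4=np.radians(4.3)
h=c0+np.array([-np.sin(a4),np.cos(a4)])*.0076
draw(b,m,box(h,4.3,.047,.089,.005,.088),(0,0,255),S,off)
cv2.imwrite("pics/c11.png",np.hstack([a,b]))
```

```text
(no output)
```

View pics/c11.png

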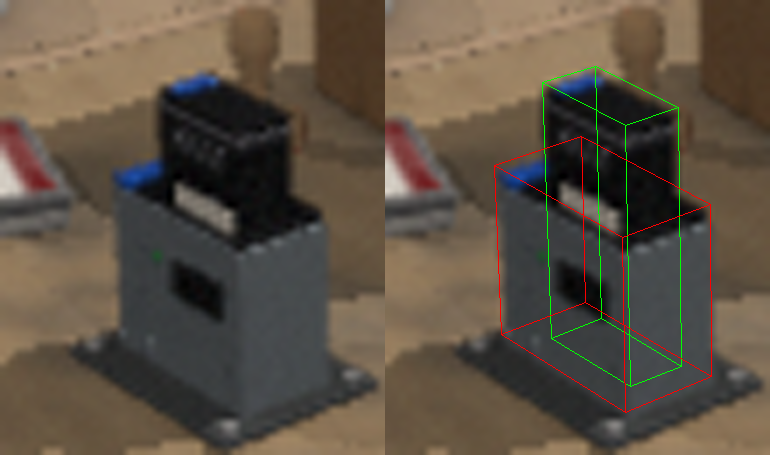

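Run:
```python
from bench import bot
print(bot.finish_job())
```

```text
the job is handed in; nothing more can be done
None
```

I took the cartridge nearest the base and pushed it into the dock, blue stripe to the blue edge. It clicked home, and I let go and handed the job in at about 23.4 s. No verdict was reported.

- **Force on the way down:** The bevel peaked at about 14 N, a little above the 5 to 12 N expected. Sliding then took about 7 N for roughly 30 mm. At the click the ball drew the cartridge down with about −3.7 N. I stopped when the bumper began to push back, at about 4 N. That is well under the 18 N that is too much.
- **Letting go:** I backed off a little (3.8 N left), opened the fingers and rose clear. The wrist force then read about 0.
- **Last pictures:** The cartridge stands upright in the bay with the blue sides together. The two look-alikes and the other things I could see look undisturbed.
- **Height check:** I overlaid a model with the underside about 10 mm above the bench. The whole model sat about 10 pixels (7x view) too high on dock and cartridge alike. I took that as camera calibration error and judged the height right to within 1 to 2 mm.
- **Not checked:** I did not tug the cartridge upward to prove it holds. That rests on the force changes I felt and on the cartridge staying put after release.

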